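# Refit the radio's volume knob and hold it pressed

### The arm

A 6-joint arm with a two-finger parallel gripper is mounted at the origin on a cart in front of the work surface, level with it; the furniture and walls round the work are solid. World frame = base frame: x ahead of the robot, y to its left, z up, the work surface at z = 0. Lengths are in m, angles in rad, forces in N, time in s.
With the tool pointing down it reaches from about 0.3 to 0.875 m from the base axis. Payload 6.4 kg.
Tool frame: the origin (TCP) lies between the finger pads; the fingertips stand ctrl.tip_extent ahead of it and the grasp point (between the pads) is the TCP (ctrl.tip_extent is the distance from the TCP to the fingertips, in m); z points along the fingers, y is the line along which they close (so a half turn about z gives the same grasp; the last joint's range is limited). The gripper opens to 85 mm and grips with 20 to 120 N. Pads are 22 mm wide; open, the fingers measure 114 mm over their backs; the gripper's body (76 mm by 85 mm) begins 54 mm behind the grasp point. The pads swing forward as they close: fully open they stand 13 mm farther back than shut.
Start: joints at [1.093, 0.181, 1.607, -0, 1.354, -0.206], TCP at [0.154, 0.554, 0.225] pointing down, gripper open.
Joint ranges: [-2.99, 2.99], [-0.89, 2.07], [0.3, 2.58], [-1.14, 4.28], [0, 2.63], [-3.12, 3.12]. Speed limits (rad/s): [2.57, 2.57, 3.01, 3.14, 3.14, 3.14].

### API

Orientations are given as a unit quaternion [w, x, y, z].
In Python, from bench import ctrl gives the robot as it stands.
- The arm moves only by the tool send_rows, never from a script. Its arguments are lists of equal length, an entry for each row: "dr": the turn, a rotation vector about the tool's x, y, z in units of 6 degrees (1.0 is 6 degrees), a list of three; "xyz": the shift along the tool's x, y, z in cm, a list of three; "jaw": the opening in per cent of the stroke, from 0 (shut) to 100 (fully open). In form: {"dr": [[wx, wy, wz], ...], "xyz": [[dx, dy, dz], ...], "jaw": [jaw, ...]}. A call has exactly 8 rows; each row is the pose to reach, as a shift and turn from the pose commanded when the call began, along the tool's axes at that moment; what a row does not reach only later rows make up. A row lasts 1/8 s, in which the tool goes at most 62.5 mm and 10.7 degrees, less where a joint would pass 70% of its speed; a pose out of reach is approached as far as the arm can. A call with a gripper value outside its range is refused whole. The fingers move at their own pace and stop on an object; the grip force is fixed at half the most. Time passes only in rows, so rows that repeat a pose let the fingers close, or fill a call up. It gives the time, the measured TCP pose, the force, the opening and the grip force at its end, in the units of the state.
- ctrl.get_obs(): the state, without advancing time (a new reading comes with each control period).
- ctrl.camera(name): name is "side" or "top"; returns the picture (420x560x3 uint8, red, green, blue); there is no depth.
- ctrl.calibration(name): a dict with "camera_matrix" (3x3 intrinsics, pixels), "D" ([k1, k2, p1, p2, k3] as OpenCV has them; the pictures are not rectified), "world_from_camera" (4x4, takes a point from camera to world coordinates). Camera axes: x right, y up, looking along -z (the intrinsics and any distortion apply to the point x, -y, -z); pixel columns grow to the right and rows downward; lengths in m; the calibration is good to about 2 mm. A picture is of the moment at which its call begins. calibration takes no time and is no camera call.
- ctrl.hand_in(): hands the job in; it is judged then, once.
The state is a dict: "time_s": time; "q": joint angles; "dq": joint speeds; "joint_efforts": joint torques, N m; "eef_pos": TCP position; "eef_rot": TCP orientation; "wrist_force": force on the tool from outside, world axes, zero at the start; "torque": the same for the moment, N m; "opening": opening from 0.0 (shut) to 1.0 (fully open); "grasp_force": force on a finger pad.
Only numpy, scipy, OpenCV 4.12 (cv2) and the standard library are available. Lean on these libraries where they do the work, as an engineer would, in place of code of your own. Each camera call takes 0.05 s, during which the arm holds its last target. There are 200 camera calls.

### The job

The volume knob has come off the desk radio. Pick it up, turn it so that the flat in its hole matches the flat of the D-shaped spindle on top of the radio, push it fully home, then press it all the way down like a button. Finish with the hand still holding the knob pressed down, and leave the eraser and the earbud case where they are.

Things in the scene. Friction and masses are not known exactly. Their poses are not given: they have to be found in the camera images.
- knob_center (a point): Loose black knob, upright on the desk, 48 mm tall: round skirt 42 mm wide, 24 mm tall; on it a grip bar 18 mm thick, 24 mm tall (24 to 48 mm above the underside), sides parallel from 21 mm behind the axis to 16 mm ahead, then tapering to a nose 29 mm ahead, white line on top. Point: on the axis, 24 mm above the underside. z up, x towards the nose, which is also the side of the hole's flat.
- spindle_tip (a point): Centre of the top of the upright steel D-spindle on the radio: 14 mm across, flat 3 mm from the axis, 18 mm long above a flange 28 mm wide, last 3 mm tapered; tip 24 mm above the radio's top. z up, x out of the flat; a small tab on the flange (to 24 mm from the axis) points the same way. It turns with slight friction (0.025 N m). Knob home: underside on the flange, knob_center 6 mm above this tip.
- push (a joint): How far the spindle with its flange is pushed down into the radio: 0 as it stands, 0.004 m fully down at a stop. Spring-loaded: it gives at about 4 N, takes about 8 N at full depth and springs back when let go.
- radio: Wood-sided desk radio with a black top, 130 x 220 mm, flat top 61 mm above the desk, fixed. Origin at the centre of its underside, speaker grille to its -x; spindle at x 0, y -45 mm, inside an arc of white scale marks; four low preset buttons at the other end of the top.
- knob: The same knob (about 60 g); origin at the centre of its underside, axes as knob_center. From below a D-shaped blind hole runs up its axis: 16 mm round, flat 4 mm from the axis on the +x (nose) side, 20 mm deep, 1.5 mm bevel at the mouth; so about 1 mm clearance all round on the spindle.
- eraser_center (a point): White eraser in a blue card sleeve, 48 x 38 x 13 mm, lying loose on the desk; the point is its centre. Not to be disturbed.
- earbud_center (a point): White rounded earbud case, 61 x 51 x 24 mm, lying loose on the desk; the point is its centre. Not to be disturbed.
Not all that is in view belongs to the job. There is more than one size of the knob; the job needs the middle-sized.

How it is judged:
By the outcome, as a careful person would: the job done as asked, in the order asked, and still so for the second after the job is handed in, while the arm keeps its last pose, push and grip.
It also fails if it takes over 35 s, if anything falls off the work surface, if the arm or the gripper's body presses on something with over 40 N, if the wrist force passes 120 N, or if a joint passes its speed limit or range.

## Working session

There is one attempt and no reset: what is moved stays moved. The work goes in short steps, Python scripts to look and compute and a tool call to move; the robot and the scene stay as the last step left them, time stands still between calls to the robot, and variables do not carry over. Pictures are saved under pics/ and viewed, at most 10 in all, crops included, and the job is handed in when it is done.

Besides the shell and the picture viewer there is one more tool, called after "Request:" as a command line: name --argument value ..., lists and objects as JSON in quotes. send_rows: Moves the arm, as the interface text tells. Its arguments: {"type":"object","properties":{"dr":{"type":"array","items":{"type":"array","items":{"type":"number"}}},"xyz":{"type":"array","items":{"type":"array","items":{"type":"number"}}},"jaw":{"type":"array","items":{"type":"number"}}},"required":["dr","xyz","jaw"]}

```bash
mkdir -p pics; ls; python3 - <<'E'
from bench import ctrl
import cv2
for n in("top","side"):
    cv2.imwrite(f"pics/{n}0.png",ctrl.camera(n)[:,:,::-1])
    c=ctrl.calibration(n);print(n,c)
print(ctrl.get_obs(),ctrl.tip_extent)
E
```

```text
pics
top {'camera_matrix': array([[406.68222344,   0.        , 277.70849111],
       [  0.        , 406.68222344, 210.05194637],
       [  0.        ,   0.        ,   1.        ]]), 'D': array([-0.00225411,  0.        ,  0.        ,  0.        ,  0.        ]), 'world_from_camera': array([[ 0.00460636,  0.98819994, -0.15310018,  0.4107117 ],
       [-0.99981068,  0.00165691, -0.01938688, -0.07549311],
       [-0.01890444,  0.1531605 ,  0.98802049,  0.9151478 ],
       [ 0.        ,  0.        ,  0.        ,  1.        ]])}
side {'camera_matrix': array([[444.79437259,   0.        , 285.52751344],
       [  0.        , 444.79437259, 206.02274831],
       [  0.        ,   0.        ,   1.        ]]), 'D': array([-0.02200887,  0.        ,  0.        ,  0.        ,  0.        ]), 'world_from_camera': array([[ 0.9450579 ,  0.13393436, -0.29820655,  0.23578126],
       [-0.32684848,  0.4037883 , -0.85447357, -0.88268341],
       [ 0.00596895,  0.90499536,  0.42537956,  0.50543382],
       [ 0.        ,  0.        ,  0.        ,  1.        ]])}
{'time_s': 0.1, 'q': array([ 1.09268622e+00,  1.81507144e-01,  1.60791986e+00, -9.15853340e-06,
        1.35378899e+00, -2.06280294e-01]), 'dq': array([-0.00011263, -0.00087141, -0.0016383 ,  0.00065645, -0.00050405,
       -0.00210856]), 'joint_efforts': array([-4.82044902e-05, -4.45880413e+01, -3.52237773e+01, -3.33356938e-04,
        4.10330438e-03, -1.36204127e-05]), 'eef_pos': array([0.15411852, 0.55342875, 0.22424581]), 'eef_rot': array([-2.68147725e-04,  1.35495813e-01,  9.90777586e-01, -7.66107013e-04]), 'wrist_force': array([ 0.25290784,  0.34909253, -0.03344395]), 'torque': array([-0.05928096,  0.00100707,  0.00861327]), 'grasp_force': 0.0, 'opening': 0.997691994480044} 0.019
```

View pics/top0.png

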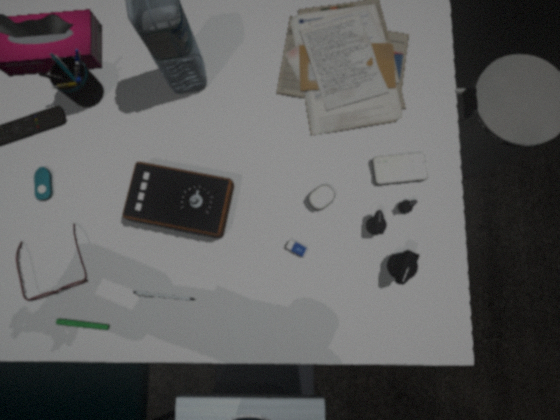

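View pics/side0.png

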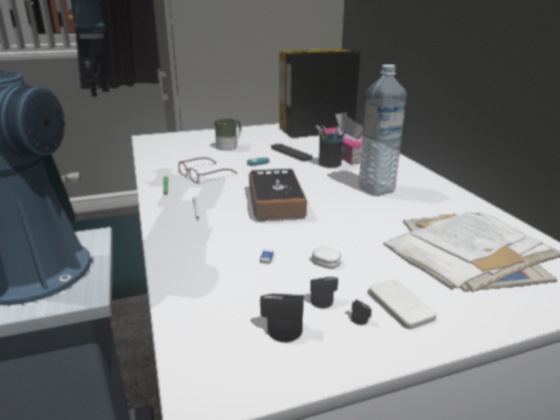

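The top view shows three black knobs: large at (403,267), middle at (376,222) and small at (404,207). In the side view they are at (284,312), (322,291) and (361,312). The radio is at (180,200) with its spindle at (196,200), the earbud case is at (321,197) and the eraser at (296,248). The middle knob is my choice, so I'll check its size in a crop.

```bash
cat > h.py <<'E'
import numpy as np,cv2
from bench import ctrl
def ray(n,uv):
    c=ctrl.calibration(n);T=c["world_from_camera"]
    p=cv2.undistortPoints(np.float64(uv).reshape(-1,1,2),c["camera_matrix"],c["D"])[:,0]
    d=np.c_[p[:,0],-p[:,1],-np.ones(len(p))]@T[:3,:3].T
    return T[:3,3],d
def plane(n,uv,z):
    o,d=ray(n,uv);return o+d*((z-o[2])/d[:,2])[:,None]
def proj(n,P):
    c=ctrl.calibration(n);T=np.linalg.inv(c["world_from_camera"])
    q=np.float64(P).reshape(-1,3)@T[:3,:3].T+T[:3,3]
    return cv2.projectPoints(q*[1,-1,-1],np.zeros(3),np.zeros(3),c["camera_matrix"],c["D"])[0][:,0]
def tri(a,ua,b,ub):
    (o1,d1),(o2,d2)=ray(a,ua),ray(b,ub);d1,d2=d1[0],d2[0]
    s=np.linalg.lstsq(np.c_[d1,-d2],o2-o1,rcond=None)[0]
    p,q=o1+s[0]*d1,o2+s[1]*d2
    return (p+q)/2,np.linalg.norm(p-q)
E
python3 - <<'E'
from h import *
t=cv2.imread("pics/top0.png");s=cv2.imread("pics/side0.png")
up=lambda im,x,y,w,h,k:cv2.resize(im[y:y+h,x:x+w],(w*k,h*k),interpolation=cv2.INTER_CUBIC)
a=up(t,345,190,80,100,5);b=up(t,150,160,80,80,5);c=up(s,250,265,130,80,5)[:, :]
d=up(s,240,160,80,60,5)
top=np.hstack([cv2.resize(a,(400,300) ) if 0 else a[:300],b[:300]]);bot=np.hstack([c[:300,:400],d])
cv2.imwrite("pics/crop1.png",np.vstack([top,bot]))
g=t.max(2)
m=(g<75).astype(np.uint8);n,l,st,ce=cv2.connectedComponentsWithStats(m)
for i in range(1,n):
    if 345<ce[i][0]<425 and 190<ce[i][1]<290 and st[i][4]>20:print(st[i],ce[i],plane("top",[ce[i]],.024))
print(tri("top",[376,215],"side",[322,280]))
E
```

```text
[    0     0   560   420 57354] [396.57425812 287.64898699] [[ 0.38094939 -0.31356372  0.024     ]]
[396 200  20  14 183] [404.98907104 206.28961749] [[ 0.55767954 -0.33908838  0.024     ]]
[364 211  22  25 384] [374.92447917 223.9375    ] [[ 0.51829606 -0.27171798  0.024     ]]
[381 250  38  34 863] [400.41019699 266.46349942] [[ 0.42597256 -0.32359353  0.024     ]]
(array([ 0.52885208, -0.26864153,  0.04058151]), np.float64(0.014301314051066844))
```

View pics/crop1.png

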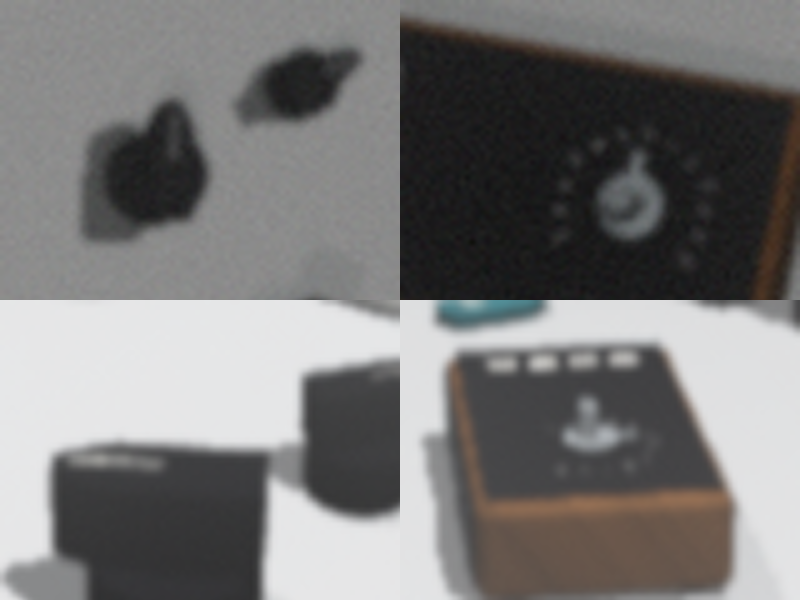

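The crop confirms the choice. The middle knob's skirt is centred near (376.4,225.6) and about 20 px across, roughly 43 mm, with its nose at (379.4,210.6). The flange is centred near (196,201.6) with the tab tip at (197.4,191), and the spindle tip shows in the side view.

```bash
python3 - <<'E'
from h import *
from scipy.optimize import least_squares
t=cv2.imread("pics/top0.png");s=cv2.imread("pics/side0.png")
def blob(im,x,y,w,h,k,thr,inv,seed):
    g=cv2.GaussianBlur(cv2.resize(cv2.cvtColor(im[y:y+h,x:x+w],cv2.COLOR_BGR2GRAY),None,fx=k,fy=k,interpolation=cv2.INTER_CUBIC),(5,5),0)
    m=((g<thr) if inv else (g>thr)).astype(np.uint8)
    cs=cv2.findContours(m,0,cv2.CHAIN_APPROX_NONE)[0]
    cs=[c for c in cs if cv2.pointPolygonTest(c,((seed[0]-x)*k,(seed[1]-y)*k),True)>-10]
    c=max(cs,key=cv2.contourArea)[:,0].astype(float)
    return (c+.5)/k-.5+[x,y]
# knob (top view): lateral parts of skirt circle
c=blob(t,355,200,45,50,8,60,True,(376,225))
P=plane("top",c,.024)[:,:2]
print("ext",P.min(0),P.max(0))
far=plane("top",c,.048)[:,:2]
ctr=P.mean(0)
i=np.argmax(np.linalg.norm(far-plane("top",[[376.4,225.6]],.024)[0,:2],axis=1)); print("nose px",c[i],far[i])
ctr=plane("top",[[376.4,225.6]],.024)[0,:2]
for _ in range(15):
    d=P-ctr; r=np.linalg.norm(d,axis=1); sel=abs(r-.021)<.003
    f=least_squares(lambda p:np.linalg.norm(P[sel]-p[:2],axis=1)-.021,ctr,loss="soft_l1",f_scale=.0005);ctr=f.x
print("skirt ctr",ctr,sel.mean(),np.abs(f.fun).mean(),"px",proj("top",[*ctr,.024]))
v=far[i]-ctr;print("nose len,ang",np.linalg.norm(v),np.degrees(np.arctan2(v[1],v[0])))
# flange+tab
c=blob(t,180,180,35,40,8,75,False,(196,203))
P=plane("top",c,.067)[:,:2];ctr=plane("top",[[196,201.6]],.067)[0,:2]
j=np.argmax(np.linalg.norm(P-ctr,axis=1))
for _ in range(15):
    r=np.linalg.norm(P-ctr,axis=1);sel=abs(r-.014)<.0025
    f=least_squares(lambda p:np.linalg.norm(P[sel]-p[:2],axis=1)-p[2],[*ctr,.014],loss="soft_l1",f_scale=.0005);ctr=f.x[:2]
v=P[j]-ctr;print("flange",f.x,sel.mean(),"tab",P[j],np.linalg.norm(v),np.degrees(np.arctan2(v[1],v[0])))
# radio corners via black top
g=t.max(2)[150:245,115:245];m=cv2.morphologyEx((g<75).astype(np.uint8),cv2.MORPH_CLOSE,np.ones((9,9)))
n,l,st,ce=cv2.connectedComponentsWithStats(m);k=1+np.argmax(st[1:,4]);cc=np.argwhere(l==k)[:,::-1]+[115,150]
W=plane("top",cc,.061)[:,:2].astype(np.float32);R=cv2.minAreaRect(W*1000);print("radio",R)
# side: spindle tip & predicted
print("pred side tip",proj("side",[*ctr,.085]),"flange",proj("side",[*ctr,.067]))
c=blob(s,260,170,36,30,8,110,False,(278,188));print("side ext",c.min(0),c.max(0),"topmean",c[c[:,1]<c[:,1].min()+1].mean(0))
E
```

```text
ext [ 0.49514943 -0.2942073 ] [ 0.54775557 -0.25030869]
nose px [365.3125 227.3125] [ 0.50809614 -0.24576064]
skirt ctr [ 0.51599691 -0.27185021] 0.805940594059406 0.0009525097662617168 px [[375.01841276 224.97792014]]
nose len,ang 0.02725963445319616 106.84803295516227
flange [0.56246341 0.1155966  0.01343606] 0.5899280575539568 tab [0.58422785 0.11248942] 0.021985117988024123 -8.124871611900083
radio ((558.3961791992188, 155.99276733398438), (221.7329559326172, 145.96653747558594), 78.5136947631836)
pred side tip [[277.62605206 179.88825135]] flange [[277.63697269 186.43612189]]
side ext [272.1875 179.1875] [285.8125 189.6875] topmean [277.02232143 179.45089286]
```

```bash
python3 - <<'E'
from h import *
from scipy.optimize import least_squares
t=cv2.imread("pics/top0.png")
x,y,w,h,k=355,200,45,50,8
g=cv2.GaussianBlur(cv2.resize(cv2.cvtColor(t[y:y+h,x:x+w],cv2.COLOR_BGR2GRAY),None,fx=k,fy=k,interpolation=cv2.INTER_CUBIC),(5,5),0)
print([int(g[(225-y)*k,(u-x)*k]) for u in range(358,398,2)])
for thr in(42,50):
    cs=cv2.findContours((g<thr).astype(np.uint8),0,cv2.CHAIN_APPROX_NONE)[0]
    c=(max(cs,key=cv2.contourArea)[:,0]+.5)/k-.5+[x,y]
    P=plane("top",c,.024)[:,:2];F=plane("top",c,.048)[:,:2]
    ctr=plane("top",[[376.4,225.6]],.024)[0,:2]
    for _ in range(20):
        r=np.linalg.norm(P-ctr,axis=1);sel=abs(r-.021)<.003
        f=least_squares(lambda p:np.linalg.norm(P[sel]-p[:2],axis=1)-p[2],[*ctr,.021],loss="soft_l1",f_scale=.0005);ctr=f.x[:2]
    i=np.argmax(F@[1,0]);v=F[i]-ctr
    # nose sides: mean direction of points > 17 mm ahead at z=.048
    q=F[(F-ctr)[:,0]>.016]-ctr;mid=(q.max(0)+q.min(0))/2
    print(thr,"ctr",f.x,sel.mean(),"nose",c[i],np.linalg.norm(v),np.degrees(np.arctan2(v[1],v[0])),"mean",np.degrees(np.arctan2(*q.mean(0)[::-1])),"side pred",proj("side",[[*ctr,.048],[*ctr,0]]).round(1).tolist())
s=cv2.imread("pics/side0.png")
cv2.imwrite("pics/crop2.png",np.hstack([cv2.resize(s[265:315,295:345],(400,400),interpolation=2),cv2.resize(t[200:250,350:400],(400,400),interpolation=2)]))
E
```

```text
[139, 137, 101, 73, 53, 35, 35, 31, 31, 31, 35, 33, 35, 34, 69, 130, 138, 140, 138, 140]
42 ctr [ 0.51703999 -0.27254818  0.01984229] 0.6897880539499036 nose [377.3125 212.9375] 0.022135575461076373 0.6593100504225483 mean 5.91040910175048 side pred [[320.9, 278.2], [319.9, 299.9]]
50 ctr [ 0.5169811  -0.27257663  0.02072484] 0.7326565143824028 nose [378.4375 211.3125] 0.02582167432689554 -4.971557513413917 mean -3.1871628845709017 side pred [[320.9, 278.2], [319.8, 300.0]]
```

View pics/crop2.png

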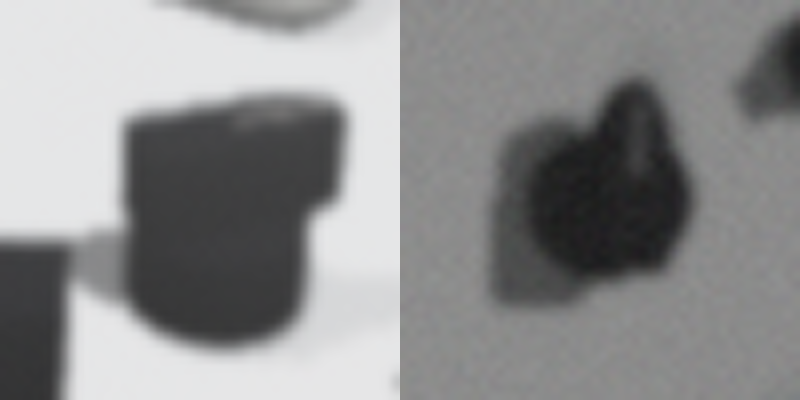

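The left panel (side view) shows the middle knob: skirt from x 311 to 333, bar tail at (311,280), nose at (338,278.5). The right panel (top view) shows the nose tip at (379.4,210) and the skirt centre at about (376.1,224.2).

```bash
python3 - <<'E'
from h import *
C=np.array([.5185,-.275])
for n,u in(("top",[[379.4,210.2],[380,220.6],[379,213.1]]),("side",[[311.2,279.5],[338,278.3],[324.5,280.3],[334.5,279.5]])):
    P=plane(n,u,.048)[:,:2]
    for p in P:
        v=p-C;print(n,p.round(4),(np.linalg.norm(v)*1e3).round(1),np.degrees(np.arctan2(v[1],v[0])).round(1))
    d=P[2]-P[1] if n=="top" else P[1]-P[0];print("dir",np.degrees(np.arctan2(d[1],d[0])),np.linalg.norm(d))
    print(proj(n,[[*C,0],[*C,.024],[*C,.048]]).round(1).tolist())
o=ctrl.get_obs();from scipy.spatial.transform import Rotation as R
q=o["eef_rot"];print(R.from_quat(q[[1,2,3,0]]).as_matrix().round(3))
E
```

```text
top [ 0.5451 -0.277 ] 26.7 -4.2
top [ 0.5226 -0.2775] 4.8 -31.1
top [ 0.5388 -0.2759] 20.3 -2.5
dir 5.597451858540157 0.016293936152497482
[[374.1, 225.1], [376.4, 223.8], [378.9, 222.5]]
side [ 0.499  -0.2706] 20.0 167.4
side [ 0.5462 -0.2826] 28.7 -15.4
side [ 0.5206 -0.2806] 5.9 -69.4
side [ 0.5386 -0.284 ] 22.0 -24.1
dir -14.211224013321905 0.048647914083153984
[[321.1, 300.6], [321.6, 289.8], [322.2, 278.8]]
[[-0.963  0.268 -0.001]
 [ 0.268  0.963 -0.001]
 [ 0.    -0.002 -1.   ]]
```

Knob at (0.5185, −0.275), nose at about −3°. Spindle at (0.5625, 0.1156), flat at −8°. The side view agrees with both. Moving to above the knob.

Request:
send_rows --dr '[[0, 0, -2.1], [0, 0, -2.1], [0, 0, -2.1], [0, 0, -2.1], [0, 0, -2.1], [0, 0, -2.1], [0, 0, -2.1], [0, 0, -2.1]]' --xyz '[[-57.3, -70.1, 0], [-57.3, -70.1, 0], [-57.3, -70.1, 0], [-57.3, -70.1, 0], [-57.3, -70.1, 0], [-57.3, -70.1, 0], [-57.3, -70.1, 0], [-57.3, -70.1, 0]]' --jaw '[60, 60, 60, 60, 60, 60, 60, 60]'

```text
time_s: 1.1
eef_pos: [0.355, 0.0954, 0.2252]
eef_rot: [0.0, 0.026, 1.0, 0.0]
wrist_force: [0.8, 0.5, -0.0]
opening: 0.601
grasp_force: 0.0
```

```bash
cat > go.py <<'E'
import sys
from h import *
from scipy.spatial.transform import Rotation as R
# go.py x y z yaw_of_tool_x(deg): remaining shift (cm) and turn (units) in tool axes
x,y,z,a=map(float,sys.argv[1:5]);o=ctrl.get_obs();q=o["eef_rot"]
M=R.from_quat(q[[1,2,3,0]]);a=np.radians(a)
G=R.from_matrix(np.c_[[np.cos(a),np.sin(a),0],[np.sin(a),-np.cos(a),0],[0,0,-1]])
print("t",o["time_s"],"pos",o["eef_pos"].round(4),"yaw",np.degrees(np.arctan2(*M.as_matrix()[:2,0][::-1])).round(2),"F",o["wrist_force"].round(1),"T",o["torque"].round(2),"open",round(o["opening"],3),"grip",round(o["grasp_force"],1))
print("xyz cm",(M.inv().apply(np.array([x,y,z])-o["eef_pos"])*100).round(2),"dr",(np.degrees((M.inv()*G).as_rotvec())/6).round(2))
E
python3 go.py .5185 -.275 .10 177
```

```text
t 1.1 pos [0.355  0.0954 0.2252] yaw 177.03 F [ 0.8  0.5 -0. ] T [ 0.04 -0.06  0.01] open 0.601 grip 0.0
xyz cm [-18.23 -36.15  12.53] dr [0.   0.01 0.  ]
```

Request:
send_rows --dr '[[0, 0, 0], [0, 0, 0], [0, 0, 0], [0, 0, 0], [0, 0, 0], [0, 0, 0], [0, 0, 0], [0, 0, 0]]' --xyz '[[-18.2, -36.1, 10], [-18.2, -36.1, 10], [-18.2, -36.1, 10], [-18.2, -36.1, 10], [-18.2, -36.1, 10], [-18.2, -36.1, 10], [-18.2, -36.1, 10], [-18.2, -36.1, 10]]' --jaw '[60, 60, 60, 60, 60, 60, 60, 60]'

```text
time_s: 2.1
eef_pos: [0.5174, -0.2748, 0.1233]
eef_rot: [-0.001, 0.027, 1.0, 0.001]
wrist_force: [-0.3, 0.4, 0.0]
opening: 0.6
grasp_force: 0.0
```

```bash
python3 go.py .5185 -.275 .045 177; python3 - <<'E'
from h import *
t=ctrl.camera("top")[:,:,::-1];s=ctrl.camera("side")[:,:,::-1]
cv2.imwrite("pics/c3.png",np.hstack([cv2.resize(s[220:340,265:385],(400,400),interpolation=2),cv2.resize(t[160:280,320:440],(400,400),interpolation=2)]))
E
```

```text
t 2.1 pos [ 0.5174 -0.2748  0.1233] yaw 176.86 F [-0.3  0.4  0. ] T [ 0.02  0.01 -0.01] open 0.6 grip 0.0
xyz cm [-0.13 -0.03  7.83] dr [ 0.01 -0.02 -0.02]
```

View pics/c3.png

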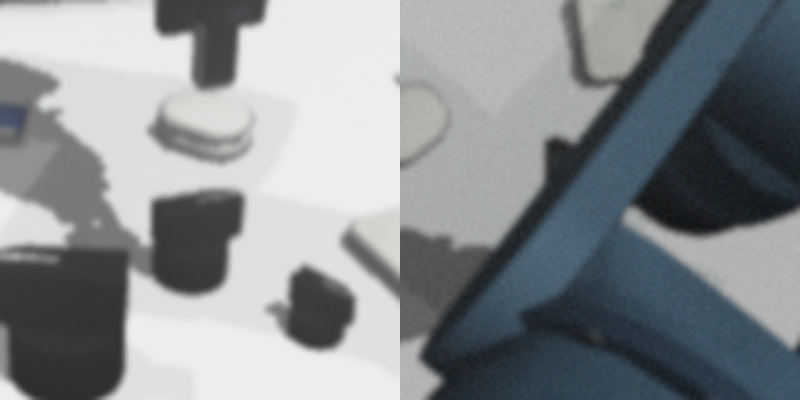

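The side view shows the fingers above the middle knob, at about (330,245), and clear of the earbud case. The arm hides the knob in the top view. Descending and closing.

Request:
send_rows --dr '[[0, 0, 0], [0, 0, 0], [0, 0, 0], [0, 0, 0], [0, 0, 0], [0, 0, 0], [0, 0, 0], [0, 0, 0]]' --xyz '[[-0.1, 0, 3], [-0.1, 0, 6], [-0.1, 0, 7.4], [-0.1, 0, 7.8], [-0.1, 0, 7.8], [-0.1, 0, 7.8], [-0.1, 0, 7.8], [-0.1, 0, 7.8]]' --jaw '[60, 60, 60, 60, 50, 30, 10, 0]'

```text
time_s: 3.2
eef_pos: [0.519, -0.2729, 0.0475]
eef_rot: [0.0, 0.026, 1.0, -0.0]
wrist_force: [-0.5, 0.2, -0.8]
opening: -0.002
grasp_force: 0.0
```

```bash
python3 go.py .5185 -.275 .044 177; python3 - <<'E'
from h import *
s=ctrl.camera("side")[:,:,::-1]
cv2.imwrite("pics/c4.png",cv2.resize(s[230:330,265:385],(720,600),interpolation=2))
E
```

```text
t 3.2 pos [ 0.519  -0.2729  0.0475] yaw 177.02 F [-0.5  0.2 -0.8] T [ 0.   -0.06  0.02] open -0.002 grip 0.0
xyz cm [ 0.04 -0.21  0.35] dr [-0.    0.01  0.  ]
```

View pics/c4.png

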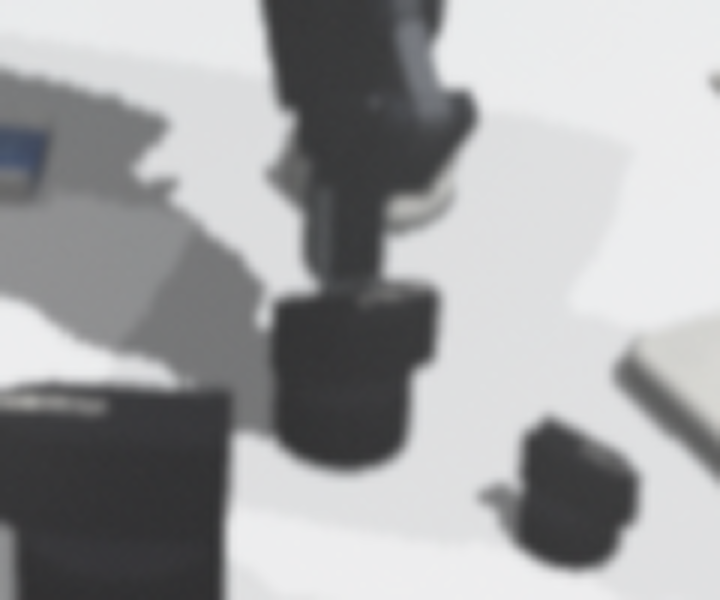

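The jaws shut on nothing. The crop shows the closed fingertips at about (322.5,277), just above or behind the knob's top edge, and the knob hasn't moved. I'll compare that with the projected fingertips and work out where the hand actually is.

```bash
python3 - <<'E'
from h import *
print("shut tips", [proj("side",[.519,y,z]).round(1).tolist() for y,z in((-.273,.0285),(-.273,.048),(-.25,.0285),(-.245,.0285),(-.24,.0285))])
print("open tips", [proj("side",[.5174,y,z]).round(1).tolist() for y,z in((-.31,.104),(-.30,.109),(-.24,.109))])
print("obs tip px",plane("side",[[322.5,277.2]],.0285),plane("side",[[322.5,277.2]],.048))
print("obs open px",plane("side",[[329.8,245.7]],.105), plane("side",[[329.8,245.7]],.11))
E
```

```text
shut tips [[[321.6, 287.1]], [[322.0, 278.2]], [[316.7, 280.2]], [[315.6, 278.8]], [[314.6, 277.3]]]
open tips [[[331.3, 262.4]], [[329.0, 256.8]], [[315.3, 240.2]]]
obs tip px [[ 0.53322995 -0.24435985  0.0285    ]] [[ 0.52106841 -0.27045846  0.048     ]]
obs open px [[ 0.53705567 -0.26019045  0.105     ]] [[ 0.53329382 -0.26796318  0.11      ]]
```

The projections agree with both pictures: the fingertips are really about 20 mm higher than TCP minus tip_extent, so they closed just over the knob's top. I'll open wide enough to clear the skirt, go 18 mm lower and look before closing.

Request:
send_rows --dr '[[0, 0, 0], [0, 0, 0], [0, 0, 0], [0, 0, 0], [0, 0, 0], [0, 0, 0], [0, 0, 0], [0, 0, 0]]' --xyz '[[0, -0.2, -1], [0, -0.2, -1], [0, -0.2, -1], [0, -0.2, -1], [0, -0.2, 0], [0, -0.2, 1], [0, -0.2, 1.8], [0, -0.2, 1.8]]' --jaw '[72, 72, 72, 72, 72, 72, 72, 72]'

```text
time_s: 4.25
eef_pos: [0.5179, -0.2741, 0.0278]
eef_rot: [-0.001, 0.026, 1.0, 0.001]
wrist_force: [-0.0, 0.1, 0.6]
opening: 0.722
grasp_force: 0.0
```

```bash
python3 go.py .5185 -.275 .03 177; python3 - <<'E'
from h import *
s=ctrl.camera("side")[:,:,::-1]
cv2.imwrite("pics/c5.png",cv2.resize(s[230:330,265:385],(720,600),interpolation=2))
E
```

```text
t 4.25 pos [ 0.5179 -0.2741  0.0278] yaw 177.02 F [-0.   0.1  0.6] T [-0.03 -0.   -0.03] open 0.722 grip 0.0
xyz cm [-0.06 -0.09 -0.22] dr [ 0.01 -0.02  0.  ]
```

View pics/c5.png

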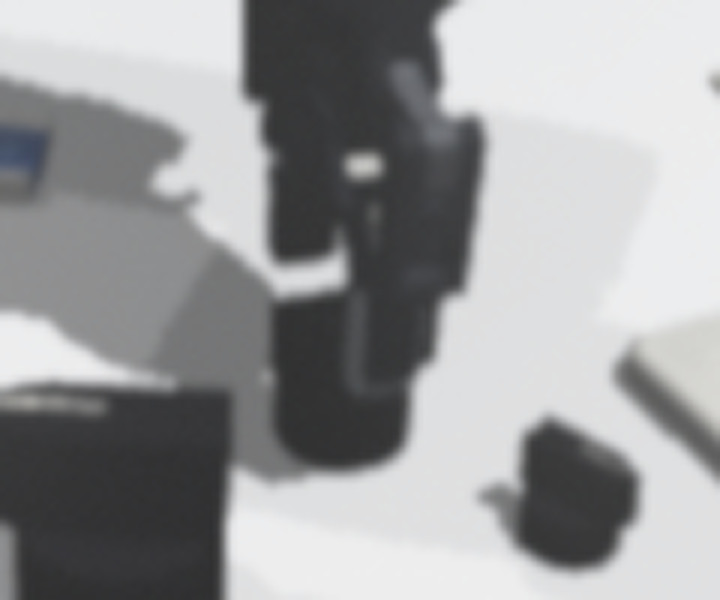

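The near fingertip is at (328,295) and the far one at (316,274), so both are at z about 0.035. They swing about 8 mm forward on closing, which puts them just above the skirt. They straddle the bar, so I'm closing now.

Request:
send_rows --dr '[[0, 0, 0], [0, 0, 0], [0, 0, 0], [0, 0, 0], [0, 0, 0], [0, 0, 0], [0, 0, 0], [0, 0, 0]]' --xyz '[[0, 0, 0], [0, 0, 0], [0, 0, 0], [0, 0, 0], [0, 0, 0], [0, 0, 0], [0, 0, -0.5], [0, 0, -2]]' --jaw '[40, 20, 0, 0, 0, 0, 0, 0]'

```text
time_s: 5.3
eef_pos: [0.5177, -0.2738, 0.0484]
eef_rot: [-0.001, 0.026, 1.0, 0.001]
wrist_force: [0.4, 0.6, -0.9]
opening: 0.189
grasp_force: 59.4
```

```bash
python3 go.py .5625 .1156 .19 172
```

```text
t 5.3 pos [ 0.5177 -0.2738  0.0484] yaw 177.03 F [ 0.4  0.6 -0.9] T [-0.04  0.02 -0.02] open 0.189 grip 59.4
xyz cm [ -2.42  39.15 -14.09] dr [ 0.02 -0.02  0.84]
```

Gripped: 59 N at a 16 mm opening. Carrying it to above the spindle.

Request:
send_rows --dr '[[0, 0, 0], [0, 0, 0.2], [0, 0, 0.4], [0, 0, 0.6], [0, 0, 0.85], [0, 0, 0.85], [0, 0, 0.85], [0, 0, 0.85]]' --xyz '[[0, 0, -5], [-0.4, 4, -9], [-2.4, 39.1, -10], [-2.4, 39.1, -10], [-2.4, 39.1, -10], [-2.4, 39.1, -10], [-2.4, 39.1, -10], [-2.4, 39.1, -10]]' --jaw '[0, 0, 0, 0, 0, 0, 0, 0]'

```text
time_s: 6.3
eef_pos: [0.5628, 0.1175, 0.1502]
eef_rot: [0.0, 0.069, 0.998, 0.0]
wrist_force: [-0.1, -0.6, -0.5]
opening: 0.191
grasp_force: 59.4
```

```bash
python3 go.py .5625 .1156 .122 172
```

```text
t 6.3 pos [0.5628 0.1175 0.1502] yaw 172.05 F [-0.1 -0.6 -0.5] T [-0.01 -0.03 -0.03] open 0.191 grip 59.4
xyz cm [ 0.01 -0.19  2.82] dr [0.   0.01 0.01]
```

Request:
send_rows --dr '[[0, 0, 0], [0, 0, 0], [0, 0, 0], [0, 0, 0], [0, 0, 0], [0, 0, 0], [0, 0, 0], [0, 0, 0]]' --xyz '[[0, -0.1, 1], [0, -0.1, 2], [0, -0.1, 2.6], [0, -0.1, 2.6], [0, -0.1, 2.6], [0, -0.1, 2.6], [0, -0.1, 2.6], [0, -0.1, 2.6]]' --jaw '[0, 0, 0, 0, 0, 0, 0, 0]'

```text
time_s: 7.3
eef_pos: [0.5629, 0.1135, 0.1233]
eef_rot: [0.0, 0.07, 0.998, -0.0]
wrist_force: [-0.5, 0.4, -1.4]
opening: 0.194
grasp_force: 59.4
```

```bash
python3 go.py .5625 .1156 .122 172;  python3 - <<'E'
from h import *
s=ctrl.camera("side")[:,:,::-1]; t=ctrl.camera("top")[:,:,::-1]
cv2.imwrite("pics/side6.png",s)
cv2.imwrite("pics/c6.png",np.hstack([cv2.resize(s[145:215,245:315],(560,560),interpolation=2),cv2.resize(t[140:260,170:220],(233,560),interpolation=2)]))
o=ctrl.get_obs()["eef_pos"];b=o-[0,0,.029]
print("pred knob underside px",proj("side",b),"tip",proj("side",[.5625,.1156,.085]))
E
```

```text
t 7.3 pos [0.5629 0.1135 0.1233] yaw 171.93 F [-0.5  0.4 -1.4] T [-0.06  0.   -0.02] open 0.194 grip 59.4
xyz cm [0.07 0.2  0.13] dr [ 0.    0.   -0.01]
pred knob underside px [[277.99135701 176.78149979]] tip [[277.63932824 179.88609965]]
```

View pics/c6.png

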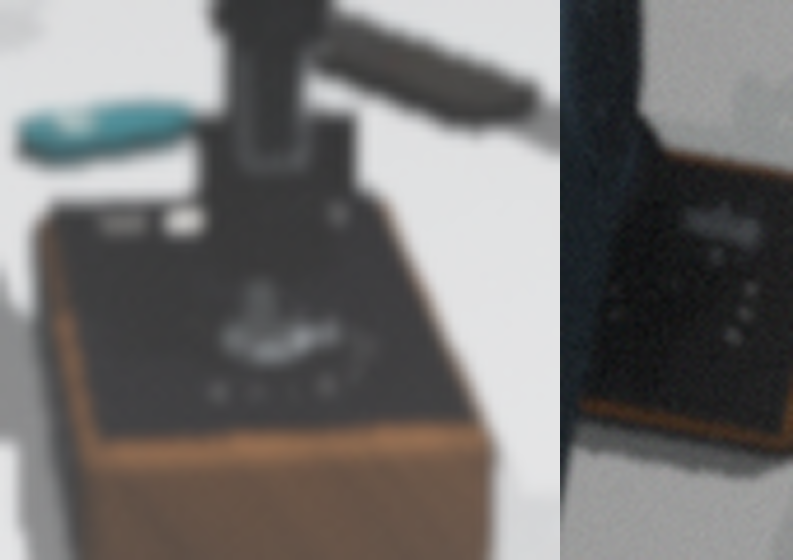

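The knob hovers over the spindle. The bar spans x 270.6–289.4, so its axis is near x 278.3, and the spindle is at x 277.5, which agrees sideways. The pose reading jitters, so I'll average a few.

```bash
python3 - <<'E'
from h import *
P=[]
for i in range(6):
    ctrl.camera("side");o=ctrl.get_obs();P.append(o["eef_pos"]);
print(np.array(P).round(4), np.mean(P,0), o["wrist_force"],o["time_s"])
E
```

```text
[[0.5628 0.1136 0.1232]
 [0.5628 0.1136 0.1231]
 [0.5627 0.1136 0.1231]
 [0.5628 0.1136 0.1231]
 [0.5628 0.1136 0.1231]
 [0.5628 0.1135 0.1231]] [0.56275774 0.11357458 0.12311191] [ 0.39164669  0.15497418 -0.19617412] 7.7
```

```bash
python3 - <<'E'
from h import *
acc=np.mean([cv2.cvtColor(ctrl.camera("side"),cv2.COLOR_RGB2GRAY).astype(float) for _ in range(8)],0)
np.save("acc.npy",acc)
print("bar rows",*[ (r,acc[r,264:296].round().astype(int).tolist()) for r in (162,165,167)],sep="\n")
print("lower rows",*[ (r,acc[r,264:296].round().astype(int).tolist()) for r in range(169,194,1)],sep="\n")
o=ctrl.get_obs()["eef_pos"]
print(proj("side",[[*o],[o[0]+.01,o[1],o[2]],[.5625,.1156,.085],[.5625,.1156,.067],[.5725,.1156,.085]]).round(2).tolist())
E
```

```text
bar rows
(162, [98, 102, 109, 124, 128, 100, 69, 58, 57, 60, 67, 73, 67, 60, 57, 57, 58, 65, 74, 73, 63, 57, 55, 56, 73, 134, 197, 221, 223, 224, 224, 224])
(165, [212, 216, 219, 219, 200, 148, 88, 61, 57, 58, 64, 72, 74, 74, 73, 74, 75, 78, 80, 70, 60, 56, 56, 58, 76, 137, 198, 221, 224, 224, 224, 224])
(167, [223, 224, 224, 221, 201, 150, 93, 63, 57, 57, 58, 59, 61, 61, 61, 61, 61, 61, 60, 58, 57, 56, 56, 58, 76, 130, 184, 207, 219, 224, 225, 225])
lower rows
(169, [175, 175, 175, 169, 147, 110, 75, 60, 57, 57, 57, 57, 57, 57, 57, 57, 57, 57, 58, 58, 58, 58, 62, 63, 65, 80, 102, 129, 167, 198, 218, 224])
(170, [117, 122, 132, 137, 129, 109, 80, 61, 58, 58, 57, 57, 57, 58, 58, 58, 58, 58, 59, 58, 58, 62, 71, 75, 69, 64, 69, 88, 123, 168, 206, 222])
(171, [80, 104, 141, 163, 165, 146, 104, 67, 58, 57, 57, 57, 58, 58, 58, 58, 58, 58, 58, 58, 58, 64, 78, 86, 74, 63, 62, 67, 90, 139, 189, 218])
(172, [76, 114, 163, 188, 189, 166, 116, 70, 58, 57, 58, 58, 58, 58, 58, 58, 58, 58, 58, 57, 58, 62, 76, 82, 73, 63, 61, 62, 75, 116, 171, 210])
(173, [72, 105, 148, 167, 165, 144, 102, 66, 58, 5
[... 2245 characters left out ...]
11, 102, 94, 79, 69, 66, 65, 64, 67, 72, 73, 70, 66, 64, 64, 64])
(190, [64, 64, 64, 64, 64, 63, 63, 62, 63, 65, 68, 72, 80, 89, 92, 90, 86, 79, 71, 66, 64, 64, 64, 64, 68, 72, 70, 67, 64, 64, 64, 64])
(191, [65, 65, 65, 65, 65, 64, 64, 64, 65, 64, 64, 65, 68, 69, 70, 68, 67, 66, 64, 64, 66, 70, 68, 67, 70, 72, 68, 65, 64, 64, 64, 64])
(192, [65, 65, 65, 65, 65, 65, 66, 70, 72, 68, 65, 66, 67, 67, 65, 64, 64, 65, 64, 64, 71, 79, 76, 70, 70, 70, 66, 65, 64, 64, 64, 64])
(193, [65, 65, 65, 65, 65, 66, 69, 78, 82, 74, 67, 68, 72, 72, 68, 65, 66, 67, 66, 65, 72, 81, 79, 71, 67, 66, 65, 64, 64, 64, 65, 65])
[[277.99, 165.99], [281.78, 165.56], [277.64, 179.89], [277.65, 186.43], [281.37, 179.43]]
```

Averaged side view: the knob axis is at column 277.8. The spindle axis is at about 277.7, after allowing for the missing flat side, and the flange centre is at about 277.6. So x is right. I'll nudge y by 1.6 mm and come down slowly while watching the force.

Request:
send_rows --dr '[[0, 0, 0], [0, 0, 0], [0, 0, 0], [0, 0, 0], [0, 0, 0], [0, 0, 0], [0, 0, 0], [0, 0, 0]]' --xyz '[[0, 0.16, 0], [0, 0.16, 0.3], [0, 0.16, 0.6], [0, 0.16, 0.8], [0, 0.16, 1.0], [0, 0.16, 1.1], [0, 0.16, 1.2], [0, 0.16, 1.2]]' --jaw '[0, 0, 0, 0, 0, 0, 0, 0]'

```text
time_s: 9.1
eef_pos: [0.563, 0.1151, 0.1111]
eef_rot: [-0.0, 0.07, 0.998, 0.0]
wrist_force: [-0.2, -0.1, -0.7]
opening: 0.19
grasp_force: 59.4
```

```bash
python3 - <<'E'
from h import *
for i in range(3): ctrl.camera("side");o=ctrl.get_obs();print(o["eef_pos"].round(4),o["wrist_force"].round(2),o["torque"].round(2))
E
python3 go.py .5625 .1152 .111 172
```

```text
[0.563  0.1151 0.1111] [ 0.53 -0.79 -1.27] [0.02 0.   0.  ]
[0.5631 0.1151 0.1112] [ 0.29 -0.13 -0.43] [ 0.   -0.02 -0.  ]
[0.5631 0.1151 0.1112] [-0.2  -1.22 -1.1 ] [-0.01  0.01  0.05]
t 9.25 pos [0.5631 0.1151 0.1112] yaw 171.93 F [-0.2 -1.2 -1.1] T [-0.01  0.01  0.05] open 0.192 grip 59.4
xyz cm [0.06 0.   0.02] dr [ 0.    0.   -0.01]
```

No contact yet, with the underside already a little below the tip. Continuing.

Request:
send_rows --dr '[[0, 0, 0], [0, 0, 0], [0, 0, 0], [0, 0, 0], [0, 0, 0], [0, 0, 0], [0, 0, 0], [0, 0, 0]]' --xyz '[[0, 0, 0.1], [0, 0, 0.2], [0, 0, 0.3], [0, 0, 0.4], [0, 0, 0.5], [0, 0, 0.6], [0, 0, 0.7], [0, 0, 0.7]]' --jaw '[0, 0, 0, 0, 0, 0, 0, 0]'

```text
time_s: 10.25
eef_pos: [0.5631, 0.1153, 0.1041]
eef_rot: [0.0, 0.07, 0.998, 0.0]
wrist_force: [1.6, 4.0, 0.7]
opening: 0.187
grasp_force: 59.5
```

```bash
python3 - <<'E'
from h import *
for i in range(3): ctrl.camera("side");o=ctrl.get_obs();print(o["eef_pos"].round(4),o["wrist_force"].round(2),o["torque"].round(2))
E
```

```text
[0.5631 0.1153 0.1041] [1.3  4.46 0.76] [ 0.85 -0.29 -0.03]
[0.5631 0.1153 0.1041] [1.51 4.11 0.57] [ 0.84 -0.35 -0.  ]
[0.5631 0.1153 0.1041] [0.9  4.6  0.42] [ 0.85 -0.31  0.02]
```

The spindle is about 10 mm into the hole with a small side load (+4.4 N in y, +1.3 N in x). I'll shift toward it and keep going.

Request:
send_rows --dr '[[0, 0, 0], [0, 0, 0], [0, 0, 0], [0, 0, 0], [0, 0, 0], [0, 0, 0], [0, 0, 0], [0, 0, 0]]' --xyz '[[-0.02, 0.08, 0], [-0.02, 0.08, 0.1], [-0.02, 0.08, 0.2], [-0.02, 0.08, 0.3], [-0.02, 0.08, 0.4], [-0.02, 0.08, 0.5], [-0.02, 0.08, 0.6], [-0.02, 0.08, 0.6]]' --jaw '[0, 0, 0, 0, 0, 0, 0, 0]'

```text
time_s: 11.4
eef_pos: [0.5631, 0.1157, 0.0979]
eef_rot: [-0.0, 0.07, 0.998, -0.0]
wrist_force: [0.1, 0.9, -0.7]
opening: 0.192
grasp_force: 59.4
```

```bash
python3 - <<'E'
from h import *
for i in range(3): ctrl.camera("side");o=ctrl.get_obs();print(o["eef_pos"].round(4),o["wrist_force"].round(2),o["torque"].round(2))
E
```

```text
[0.5631 0.1158 0.0979] [ 0.26  0.39 -1.37] [ 0.08 -0.01 -0.04]
[0.5631 0.1158 0.098 ] [-0.1   0.83 -0.7 ] [ 0.02 -0.02  0.02]
[0.5632 0.1158 0.098 ] [-0.11  0.56 -0.38] [ 0.02 -0.    0.03]
```

Side load gone. Down to the flange.

Request:
send_rows --dr '[[0, 0, 0], [0, 0, 0], [0, 0, 0], [0, 0, 0], [0, 0, 0], [0, 0, 0], [0, 0, 0], [0, 0, 0]]' --xyz '[[0, 0.02, 0.05], [0, 0.02, 0.1], [0, 0.02, 0.15], [0, 0.02, 0.2], [0, 0.02, 0.25], [0, 0.02, 0.3], [0, 0.02, 0.35], [0, 0.02, 0.4]]' --jaw '[0, 0, 0, 0, 0, 0, 0, 0]'

```text
time_s: 12.55
eef_pos: [0.5635, 0.1161, 0.0943]
eef_rot: [0.0, 0.07, 0.998, -0.0]
wrist_force: [-1.6, 0.3, 4.6]
opening: 0.189
grasp_force: 60.1
```

```bash
python3 - <<'E'
from h import *
for i in range(3): ctrl.camera("side");o=ctrl.get_obs();print(o["eef_pos"].round(4),o["wrist_force"].round(2),o["torque"].round(2))
E
```

```text
[0.5634 0.116  0.0942] [-1.73 -0.03  4.96] [-0.07  0.23  0.01]
[0.5635 0.116  0.0943] [-1.56 -0.07  4.39] [-0.08  0.3   0.03]
[0.5635 0.116  0.0942] [-1.78 -0.46  3.99] [-0.02  0.33 -0.03]
```

The spring is engaged at about 5 N. Continuing to the stop.

Request:
send_rows --dr '[[0, 0, 0], [0, 0, 0], [0, 0, 0], [0, 0, 0], [0, 0, 0], [0, 0, 0], [0, 0, 0], [0, 0, 0]]' --xyz '[[0.03, 0, 0.05], [0.03, 0, 0.1], [0.03, 0, 0.15], [0.03, 0, 0.2], [0.03, 0, 0.25], [0.03, 0, 0.3], [0.03, 0, 0.3], [0.03, 0, 0.3]]' --jaw '[0, 0, 0, 0, 0, 0, 0, 0]'

```text
time_s: 13.7
eef_pos: [0.5636, 0.116, 0.0923]
eef_rot: [0.001, 0.07, 0.998, -0.0]
wrist_force: [-3.0, -1.1, 10.7]
opening: 0.19
grasp_force: 61.0
```

```bash
python3 - <<'E'
from h import *
for i in range(3): ctrl.camera("side");o=ctrl.get_obs();print(o["eef_pos"].round(4),o["wrist_force"].round(2),o["torque"].round(2))
E
```

```text
[0.5636 0.116  0.0923] [-3.32 -1.45 11.58] [-0.11  0.72  0.01]
[0.5636 0.116  0.0923] [-4.17 -1.72 11.02] [-0.08  0.63  0.04]
[0.5636 0.116  0.0923] [-3.98 -0.93 10.93] [-0.13  0.71  0.  ]
```

Request:
send_rows --dr '[[0, 0, 0], [0, 0, 0], [0, 0, 0], [0, 0, 0], [0, 0, 0], [0, 0, 0], [0, 0, 0], [0, 0, 0]]' --xyz '[[0.05, -0.02, 0], [0.05, -0.02, 0.05], [0.05, -0.02, 0.1], [0.05, -0.02, 0.15], [0.05, -0.02, 0.15], [0.05, -0.02, 0.15], [0.05, -0.02, 0.15], [0.05, -0.02, 0.15]]' --jaw '[0, 0, 0, 0, 0, 0, 0, 0]'

```text
time_s: 14.85
eef_pos: [0.5637, 0.116, 0.0921]
eef_rot: [0.001, 0.07, 0.998, 0.0]
wrist_force: [-6.2, -0.8, 18.7]
opening: 0.192
grasp_force: 61.9
```

```bash
python3 - <<'E'
from h import *
S=[]
for i in range(5): S.append(ctrl.camera("side").astype(float));o=ctrl.get_obs();print(o["eef_pos"].round(4),o["wrist_force"].round(2),o["torque"].round(2))
s=np.mean(S,0).astype(np.uint8)[:,:,::-1]
cv2.imwrite("pics/c7.png",np.clip(cv2.resize(s[145:215,245:315],(600,600),interpolation=2).astype(float)*1.6-50,0,255))
E
```

```text
[0.5637 0.116  0.0921] [-5.68 -1.05 18.97] [-0.09  1.11  0.02]
[0.5637 0.116  0.0921] [-5.57 -1.27 18.49] [-0.05  1.1   0.02]
[0.5637 0.116  0.0921] [-6.11 -0.95 18.36] [-0.06  1.07 -0.05]
[0.5637 0.1159 0.0921] [-5.56 -0.67 18.91] [-0.04  1.1   0.  ]
[0.5637 0.116  0.0921] [-5.7  -1.39 18.42] [-0.09  1.09  0.03][ WARN:0@4.070] global loadsave.cpp:1063 imwrite_ Unsupported depth image for selected encoder is fallbacked to CV_8U.
```

View pics/c7.png

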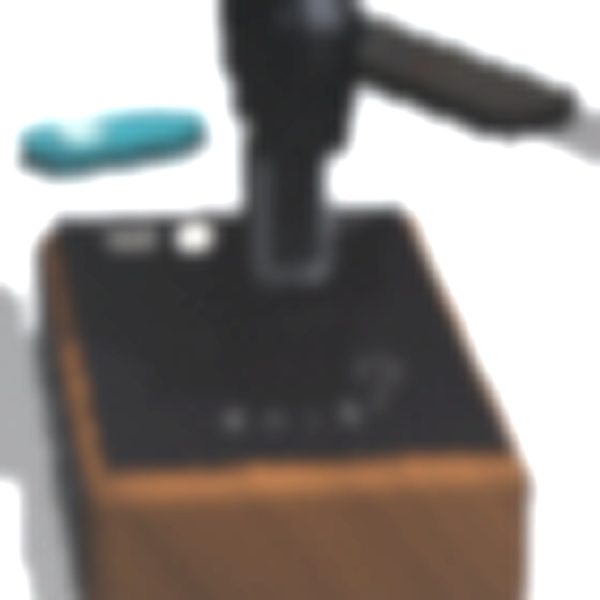

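The picture shows the knob down in the radio, with the flange hidden under the skirt. The force rose 7.5 N over only 0.2 mm of travel, so it's hard against the stop, well above the 8 N needed. Handing in.

```bash
python3 -c "
from bench import ctrl
print(ctrl.hand_in())"
```

```text
the job is handed in; nothing more can be done
None
```

The job is handed in: the middle-sized knob is on the D-spindle with the flats matched, pushed home and held against the stop at about 19 N with the hand still gripping it. I planned every move clear of the eraser and earbud case but took no final picture of them; the hand-in returned no verdict.

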